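# Flip the stock tag of the empty glass crate

### The job

One of the three glass offcut crates on the bench has run empty: with the fingertips, gently flip its hinged metal tag right over, from the disc face to the cross face, so that it lies flat back over the crate. Push it all the way over without pinching it, flicking it or pressing hard; leave the other crates' tags and the tools and jar on the bench as they are, and finish clear of everything.

Things in the scene. Friction and masses are not known exactly. Their poses are not given: they have to be found in the camera images.
- crate_bare: The EMPTY crate (nothing stands in it). It is an open-topped plywood offcut crate, screwed to the bench: 200 deep (x) x 150 wide (y) x 150 mm high, walls 9 mm; origin at the centre of its underside, its -x side is the front (towards the robot, up to 0.28 rad of yaw). Empty.
- crate_bare_pin (a point): centre of the hinge pin of the flip tag on the EMPTY crate (nothing stands in it): 95.5 mm in front of the crate's origin, 165 mm above the bench. The pin runs along the crate's y, held between two ears (6.5 mm to either side of the pin, top 171 mm) on a steel saddle plate 86 (along x) x 46 mm (top at 154 mm) that straddles the front wall; rubber buffers fill the gap below the tag
- tag_bare_edge (a point): middle of the free edge of that tag, in the plate's mid-thickness, 80 mm from the pin. The tag is a stiff grey metal plate 4 mm thick, 46 mm wide along the pin, reaching from 12 to 80 mm from the pin; lying at 0 it sticks out in front of the crate and its last 37 mm overhang the saddle with only air beneath, down to the bench. One face carries a black disc, the other a black diagonal cross
- tag_bare (a joint): angle of the flip tag on the EMPTY crate (nothing stands in it), rad: 0 = lying flat towards the robot in front of the crate, disc face up; pi/2 = standing upright; pi = lying flat back over the crate, cross face up (stops at 0 and pi). Stiff hinge: the 45 g tag stays at whatever angle it is left, about 1 N at the free edge moves it; the two stops are hard. Starts at 0 to 0.15.
- crate_sheets: The crate filled with upright rectangular glass sheets. It is an open-topped plywood offcut crate, screwed to the bench: 200 deep (x) x 150 wide (y) x 150 mm high, walls 9 mm; origin at the centre of its underside, its -x side is the front (towards the robot, up to 0.28 rad of yaw). Five rectangular sheets stand in its rear half, tops up to 206 mm above the bench, from 20 mm behind its origin backwards.
- crate_sheets_pin (a point): centre of the hinge pin of the flip tag on the crate filled with upright rectangular glass sheets: 95.5 mm in front of the crate's origin, 165 mm above the bench. The pin runs along the crate's y, held between two ears (6.5 mm to either side of the pin, top 171 mm) on a steel saddle plate 86 (along x) x 46 mm (top at 154 mm) that straddles the front wall; rubber buffers fill the gap below the tag
- tag_sheets_edge (a point): middle of the free edge of that tag, in the plate's mid-thickness, 80 mm from the pin. The tag is a stiff grey metal plate 4 mm thick, 46 mm wide along the pin, reaching from 12 to 80 mm from the pin; lying at 0 it sticks out in front of the crate and its last 37 mm overhang the saddle with only air beneath, down to the bench. One face carries a black disc, the other a black diagonal cross
- tag_sheets (a joint): angle of the flip tag on the crate filled with upright rectangular glass sheets, rad: 0 = lying flat towards the robot in front of the crate, disc face up; pi/2 = standing upright; pi = lying flat back over the crate, cross face up (stops at 0 and pi). Stiff hinge: the 45 g tag stays at whatever angle it is left, about 1 N at the free edge moves it; the two stops are hard. Starts at 0 to 0.15.
- crate_rondels: The crate filled with upright round glass discs. It is an open-topped plywood offcut crate, screwed to the bench: 200 deep (x) x 150 wide (y) x 150 mm high, walls 9 mm; origin at the centre of its underside, its -x side is the front (towards the robot, up to 0.28 rad of yaw). Four round discs stand in its rear half, tops up to 174 mm above the bench, from 20 mm behind its origin backwards.
- crate_rondels_pin (a point): centre of the hinge pin of the flip tag on the crate filled with upright round glass discs: 95.5 mm in front of the crate's origin, 165 mm above the bench. The pin runs along the crate's y, held between two ears (6.5 mm to either side of the pin, top 171 mm) on a steel saddle plate 86 (along x) x 46 mm (top at 154 mm) that straddles the front wall; rubber buffers fill the gap below the tag
- tag_rondels_edge (a point): middle of the free edge of that tag, in the plate's mid-thickness, 80 mm from the pin. The tag is a stiff grey metal plate 4 mm thick, 46 mm wide along the pin, reaching from 12 to 80 mm from the pin; lying at 0 it sticks out in front of the crate and its last 37 mm overhang the saddle with only air beneath, down to the bench. One face carries a black disc, the other a black diagonal cross
- tag_rondels (a joint): angle of the flip tag on the crate filled with upright round glass discs, rad: 0 = lying flat towards the robot in front of the crate, disc face up; pi/2 = standing upright; pi = lying flat back over the crate, cross face up (stops at 0 and pi). Stiff hinge: the 45 g tag stays at whatever angle it is left, about 1 N at the free edge moves it; the two stops are hard. Starts at 0 to 0.15.
- brush: loose bench brush lying on its wooden back (50 x 170 mm) with the bristles up, 46 mm high; origin at the centre of its underside, long side along its y. Bystander.
- jar: loose lidded jar, 56 mm diameter, 65 mm high, standing on the bench; origin at the centre of its underside. Bystander.
- hammer: loose hammer, 220 mm long, lying on the bench along its x, handle to -x, 26 mm high, head 90 mm across; origin under the middle of its length. Bystander.

How it is judged:
At the end, for the whole second after the job is handed in: The tag of the empty crate lies flat back over the crate, cross face up (within 0.16 rad, 9 degrees, of flat) and still; the tags of the two filled crates still lie forward (below 0.3 rad); brush, jar and hammer are within 30 mm of where they were (value of joint tag_bare above 2.98 rad and velocity of joint tag_bare below 0.05 rad/s and value of joint each of tag_sheets, tag_rondels below 0.3 rad and distance of each of brush, jar, hammer from where it was at the start of the episode below 0.03 m); the robot touches nothing.
It fails at once if the tag is pinched or forced on its way over (more than 20 N on it while it swings, where about 1 N moves it) (value of joint tag_bare between 0.35 and 2.85 rad and contact force between the fingers and crate_bare above 20 N).
It fails at once if a crate or its tag is banged or pressed hard (over 80 N, even for an instant) (contact force between the fingers and crate_bare above 80 N or contact force between the fingers and crate_sheets above 80 N or contact force between the fingers and crate_rondels above 80 N).
It fails at once if the tag is flicked over or slapped down (faster than 8 rad/s) (velocity of joint tag_bare above 8 rad/s).
It fails at once if a filled crate's tag is raised by more than 0.4 rad (value of joint any of tag_sheets, tag_rondels above 0.4 rad).
It fails at once if the brush, jar or hammer is lifted, carried or pushed more than 30 mm (distance of any of brush, jar, hammer from where it was at the start of the episode above 0.03 m).
It also fails if it takes over 38 s, if anything falls off the work surface, if the arm or the gripper's body presses on something with over 40 N, if the wrist force passes 120 N, or if a joint passes its speed limit or range.

### The arm

A 6-joint arm with a two-finger parallel gripper is mounted at the origin on the work surface. World frame = base frame: x ahead of the robot, y to its left, z up, the work surface at z = 0. Lengths are in m, angles in rad, forces in N, time in s.
With the tool pointing down it reaches from about 0.35 to 0.725 m from the base axis. Payload 4.3 kg.
Tool frame: the origin (TCP) lies on the centre line of the jaws, within the pads' length; the fingertips stand 17 mm ahead of it and the grasp point (between the pads) lies 2 mm behind it; x points along the fingers, z is the direction in which the jaws open and shut, and the axes are right-handed (so a half turn about x gives the same grasp; the last joint's range is limited). The gripper opens to 85 mm and grips with 20 to 120 N. Pads are 22 mm wide; open, the fingers measure 114 mm over their backs; the gripper's body (76 mm by 85 mm) begins 54 mm behind the grasp point. The pads swing forward as they close: fully open they stand 13 mm farther back than shut.
Start: joints at [1.207, 0.377, 0.081, 1.274, 0, 1.46], TCP at [0.144, 0.557, 0.248] pointing down, gripper open.
Joint ranges: [-2.72, 2.72], [-0.84, 1.66], [-1.02, 1.22], [-1.77, 2.12], [-1.37, 1.28], [-3.14, 3.14]. Speed limits (rad/s): [2.57, 2.57, 3.14, 3.14, 3.14, 3.14].

### API

Orientations are given as a unit quaternion [x, y, z, w].
In Python, from bench import env gives the robot as it stands.
- The arm moves only by the tool jog_arm, never from a script. Its argument "commands" is a list that holds one entry, the list of rows, each a list of 4 numbers: the shift along the tool's x, y, z in mm, then the turn about the tool's x in rad. In form: [[[dx, dy, dz, twist], ...]]. A call has exactly 5 rows; each row shifts and turns the commanded pose from where the row before left it, along the tool's axes as they then stand; what a row does not reach is not made up. A row lasts 1/8 s, in which the tool goes at most 62.5 mm and 10.7 degrees, less where a joint would pass 70% of its speed; a pose out of reach is approached as far as the arm can. A call is refused whole if a number of a shift passes 62.5 or a number of a turn 0.188, either way. A call with a gripper value outside its range is refused whole. "claw" is the finger opening in mm, from 0 to 85.4, set as the call begins (left out, the last holds). The fingers move at their own pace and stop on an object; the grip force is fixed at half the most. Time passes only in rows, so rows that do not move let the fingers close, or fill a call up. It gives the time, the measured TCP pose, the force and the opening at its end, in the units of the state.
- env.get_obs(): the state, without advancing time (a new reading comes with each control period).
- env.camera(name): name is "scene" or "top"; returns a dict with "color" (420x560x3 uint8, red, green, blue), "fov_y" (degrees; the focal length in pixels is half the picture's height over the tangent of half this angle, whatever the lens; pixels are square), "cx", "cy" (the principal point, pixels), "k1" (the pictures are not rectified: a ray, as slopes to the right and down, at radius r is drawn at 1 + k1 r^2 times it, then the intrinsics apply), "R" (3x3) and "t" (3): a world point X has camera coordinates R X + t. Camera axes: x right, y down, z forward; pixel columns grow to the right and rows downward; lengths in m; the calibration is good to about 2 mm. A picture is of the moment at which its call begins. There is no depth.
- env.sign_off(): hands the job in, once; it reports no verdict.
Trained networks look in a picture, given as the dict that the camera call returned (one of the last four; its "shot" number tells which), for a name from the list of things; names that differ only in an ending like _2 or _b are one class to them, and where a whole thing is asked for, a point or a joint stands for the part that bears it (a point fixed in the world has none). Each returns a list of dicts, best first, with "confidence" (0 to 1); they miss things now and then, are a little off and sometimes report something else, mostly with a low value. They report only what shows in the picture. A call takes as long as a camera call.
- env.look_for(picture, target): "rect" ([left, top, right, bottom] in pixels, round what is visible of it).
- env.spot_point(picture, target): "uv" ([column, row] in pixels: a listed point, or the origin of a listed thing).
The state is a dict: "clock": time; "joints": joint angles; "qd": joint speeds; "tau": joint torques, N m; "position": TCP position; "orientation": TCP orientation; "wrist_force": force on the tool from outside, world axes, zero at the start; "wrist_torque": the same for the moment, N m; "grip_width": opening from 0.0 (shut) to 1.0 (fully open).
Only numpy, scipy, OpenCV 4.12 (cv2) and the standard library are available. Lean on these libraries where they do the work, as an engineer would, in place of code of your own. Each camera call takes 0.05 s, during which the arm holds its last target. There are 200 camera calls.

## Working session

There is one attempt and no reset: what is moved stays moved. The work goes in short steps, Python scripts to look and compute and a tool call to move; the robot and the scene stay as the last step left them, time stands still between calls to the robot, and variables do not carry over. Pictures are saved under pics/ and viewed, about 8 in all and at most 12, crops included, and the job is handed in when it is done.

Besides the shell and the picture viewer there is one more tool, called after "Call:" in YAML: its name, and indented under it one key for each argument. jog_arm: Moves the arm, as the interface text tells. Its arguments: {"type":"object","properties":{"commands":{"type":"array","items":{"type":"array","items":{"type":"array","items":{"type":"number"}}}},"claw":{"type":"number"}},"required":["commands"]}

```bash
mkdir -p pics; ls; cat > h.py <<'E'
import numpy as np, cv2
from bench import env
def K(c):
    f=c["color"].shape[0]/2/np.tan(np.radians(c["fov_y"])/2)
    return np.array([[f,0,c["cx"]],[0,f,c["cy"]],[0,0,1.]]), np.array([c["k1"],0,0,0.])
def proj(c,X):
    X=np.atleast_2d(X).astype(float); k,d=K(c)
    return cv2.projectPoints(X,cv2.Rodrigues(np.array(c["R"]))[0],np.array(c["t"]),k,d)[0][:,0]
def ray(c,uv,z):
    k,d=K(c); s=cv2.undistortPoints(np.array([[uv]],float),k,d)[0,0]
    R=np.array(c["R"]); o=-R.T@np.array(c["t"]); v=R.T@np.array([s[0],s[1],1])
    return o+v*(z-o[2])/v[2]
def save(c,name,box=None,s=1):
    im=c["color"][:,:,::-1]
    if box: im=im[box[1]:box[3],box[0]:box[2]]
    cv2.imwrite("pics/"+name,cv2.resize(im,None,fx=s,fy=s,interpolation=cv2.INTER_CUBIC))
E
python3 - <<'E'
from h import *
im=[]
for n in ["top","scene"]:
    c=env.camera(n); save(c,n+"0.png")
    for t,z in [("crate_bare",0),("crate_bare_pin",.165),("tag_bare_edge",.165),("crate_sheets_pin",.165),("crate_rondels_pin",.165),("tag_sheets_edge",.165),("tag_rondels_edge",.165),("jar",0),("brush",0),("hammer",0)]:
        for d in env.spot_point(c,t)[:3]: print(n,t,round(d["confidence"],2),np.round(d["uv"]),np.round(ray(c,d["uv"],z),3))
    print(c["k1"],c["fov_y"])
o=env.get_obs();print({k:np.round(v,3) for k,v in o.items()})
E
```

```text
pics
top crate_bare_pin 0.91 [161. 198.] [0.539 0.265 0.165]
top tag_bare_edge 0.87 [155. 233.] [0.463 0.276 0.165]
top crate_sheets_pin 0.61 [399. 203.] [ 0.518 -0.245  0.165]
top crate_rondels_pin 0.89 [270. 169.] [0.596 0.029 0.165]
top crate_rondels_pin 0.51 [384. 178.] [ 0.572 -0.214  0.165]
top tag_sheets_edge 0.71 [399. 241.] [ 0.437 -0.241  0.165]
top tag_rondels_edge 0.66 [254. 203.] [0.523 0.064 0.165]
top tag_rondels_edge 0.6 [163. 195.] [0.545 0.26  0.165]
top jar 0.76 [226. 267.] [0.395 0.145 0.   ]
top brush 0.77 [360. 271.] [ 0.382 -0.182  0.   ]
top brush 0.45 [402. 238.] [ 0.459 -0.29   0.   ]
top hammer 0.76 [167. 284.] [0.356 0.293 0.   ]
top hammer 0.52 [270. 172.] [0.631 0.034 0.   ]
-0.12102957675915059 49.59239240496029
scene crate_bare 0.84 [360. 326.] [0.633 0.247 0.   ]
scene crate_bare 0.43 [272. 219.] [ 0.456 -0.04   0.   ]
scene crate_bare_pin 0.61 [395. 241.] [0.544 0.259 0.165]
scene tag_bare_edge 0.69 [418. 208.] [0.443 0.276 0.165]
scene crate_sheets_pin 0.9 [175. 157.] [ 0.518 -0.249  0.165]
scene crate_rondels_pin 0.91 [267. 221.] [0.602 0.031 0.165
[... 253 characters left out ...]
r 0.63 [351. 223.] [0.38 0.14 0.  ]
scene jar 0.33 [199. 137.] [ 0.24  -0.413  0.   ]
scene brush 0.88 [239. 190.] [ 0.398 -0.17   0.   ]
scene hammer 0.68 [417. 238.] [0.357 0.294 0.   ]
-0.03575710238636676 57.23253427201834
{'clock': np.float64(1.1), 'joints': array([1.207, 0.377, 0.081, 1.274, 0.   , 1.46 ]), 'qd': array([-0.001,  0.001, -0.001,  0.001, -0.   , -0.001]), 'tau': array([ 1.0000e-03, -4.6353e+01,  2.7016e+01,  0.0000e+00,  0.0000e+00,
        0.0000e+00]), 'position': array([0.144, 0.557, 0.248]), 'orientation': array([-0.433,  0.559,  0.433,  0.559]), 'wrist_force': array([0.497, 0.185, 0.025]), 'wrist_torque': array([0.007, 0.012, 0.001]), 'grip_width': np.float64(1.002)}
```

View pics/top0.png

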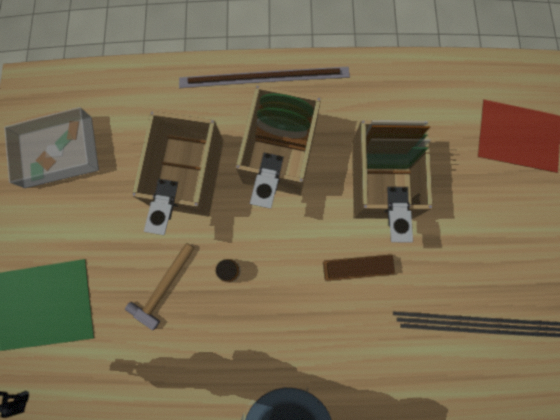

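View pics/scene0.png

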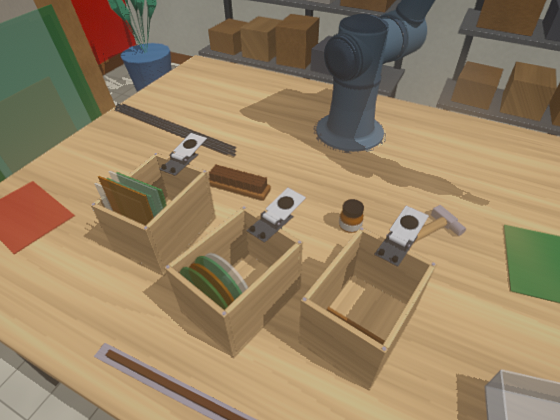

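Empty crate: left one in the top view. Its tag runs from about (163,197) to (155,233) there, and from (395,242) to (415,213) in the scene view. Next I fit its pose and overlay it.

```bash
cat > fit.py <<'E'
from h import *
from scipy.optimize import least_squares
obs=[];cs=[]
for n in ["top","scene"]:
    c=env.camera(n); cs.append(c)
    for t in ["crate_bare","crate_bare_pin","tag_bare_edge"]:
        r=env.spot_point(c,t)
        if r and r[0]["confidence"]>.5: obs.append((c,t,np.array(r[0]["uv"]))); print(n,t,r[0])
def pts(p):
    x,y,w,th=p; e=np.array([np.cos(w),np.sin(w),0]); P=np.array([x,y,.165])
    return {"crate_bare":np.r_[(P+.0955*e)[:2],0],"crate_bare_pin":P,"tag_bare_edge":P+.08*(-np.cos(th)*e+np.sin(th)*np.array([0,0,1]))}
s=least_squares(lambda p:np.concatenate([(proj(c,pts(p)[t])[0]-u) for c,t,u in obs]+[[(p[3]-.07)*20]]),[.54,.262,-.17,.07],loss="soft_l1")
print(s.x.round(4),s.fun.round(1)); p=s.x
ims=[]
for c,b in zip(cs,[(110,90,250,270),(300,190,440,370)]):
    im=c["color"][:,:,::-1].copy(); im=cv2.resize(im,None,fx=4,fy=4,interpolation=cv2.INTER_CUBIC)
    x,y,w,th=p; e=np.array([np.cos(w),np.sin(w),0]); n=np.array([-e[1],e[0],0]); P=np.array([x,y,.165])
    def poly(L,col): cv2.polylines(im,[((proj(c,L)+.5)*4).astype(int)],True,col,1)
    d=-np.cos(th)*e+np.array([0,0,np.sin(th)])
    poly([P+d*a+n*b_ for a,b_ in[(.012,-.023),(.08,-.023),(.08,.023),(.012,.023)]],(0,0,255))
    O=P+.0955*e
    poly([np.r_[(O+e*a+n*b_)[:2],.15] for a,b_ in[(-.1,-.075),(.1,-.075),(.1,.075),(-.1,.075)]],(255,0,255))
    ims.append(im[b[1]*4:b[3]*4,b[0]*4:b[2]*4])
cv2.imwrite("pics/fit.png",cv2.resize(np.hstack(ims),(800,514)))
E
python3 fit.py
```

```text
top crate_bare {'uv': [189.8, 173.5], 'confidence': 0.86}
top crate_bare_pin {'uv': [158.1, 194.3], 'confidence': 0.61}
top tag_bare_edge {'uv': [155.3, 233.7], 'confidence': 0.84}
scene crate_bare {'uv': [357.6, 322.0], 'confidence': 0.57}
scene crate_bare_pin {'uv': [393.8, 244.1], 'confidence': 0.86}
scene tag_bare_edge {'uv': [418.1, 209.0], 'confidence': 0.73}
[ 0.5382  0.2592 -0.1999  0.1297] [-0.6  0.1  5.3  3.5 -1.4 -0.5 -0.8  1.4  2.5 -5.  -1.6  1.2  1.2]
```

View pics/fit.png

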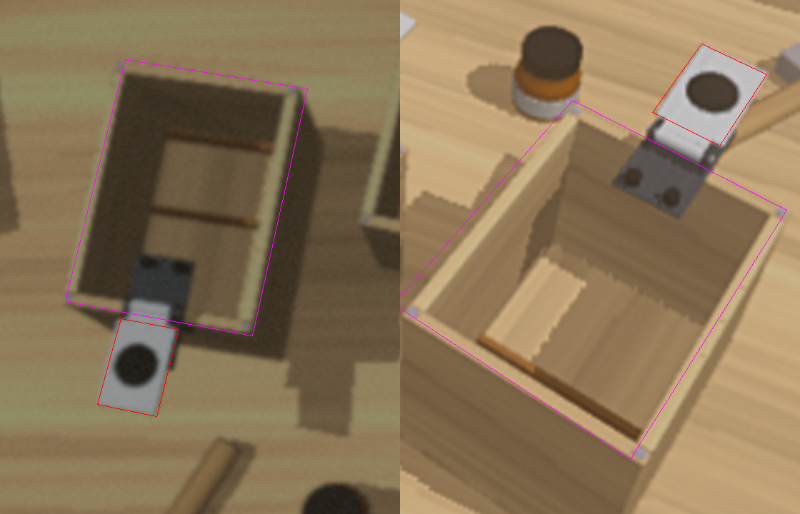

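The overlay matches the tag and the crate rim to about 2 mm. The pin is at about (0.538, 0.259), yaw −0.20, tag at about 0.13 rad. I now close the jaws and move to a point in front of the free edge.

Call:
jog_arm:
  commands:
    - [[0,0,0,-0.053],[0,-34,-21,0],[0,-34,-21,0],[0,-34,-21,0],[0,-34,-21,0]]
  claw: 0

```text
clock: 2.12
position: [0.2617, 0.4463, 0.2484]
orientation: [-0.447, 0.547, 0.447, 0.548]
wrist_force: [0.0, 0.5, -0.4]
grip_width: -0.0
```

Call:
jog_arm:
  commands:
    - [[0,-34,-21,0],[0,-34,-22,0],[0,-34,-22,0],[0,-34,-22,0],[0,-34,-22,0]]

```text
clock: 2.75
position: [0.4067, 0.3055, 0.2485]
orientation: [-0.447, 0.547, 0.447, 0.548]
wrist_force: [0.6, 0.6, 0.1]
grip_width: 0.001
```

Call:
jog_arm:
  commands:
    - [[0,-33,-21,0],[20,0,0,0],[25,0,0,0],[25,0,0,0],[23,0,0,0]]

```text
clock: 3.38
position: [0.4339, 0.2792, 0.1545]
orientation: [-0.447, 0.548, 0.447, 0.548]
wrist_force: [0.3, -0.0, 0.1]
grip_width: 0.001
```

```bash
python3 - <<'E'
from h import *
o=env.get_obs();print({k:np.round(v,3).tolist() for k,v in o.items()})
ims=[]
for n,b in [("top",(110,190,210,290)),("scene",(370,130,470,230))]:
    c=env.camera(n); ims.append(cv2.resize(c["color"][b[1]:b[3],b[0]:b[2],::-1],(400,400),interpolation=cv2.INTER_CUBIC))
cv2.imwrite("pics/a.png",np.hstack(ims))
E
```

```text
{'clock': 3.375, 'joints': [0.449, 0.307, -0.269, 0.995, 0.0, 0.65], 'qd': [0.001, 0.132, -0.317, -0.451, -0.0, 0.0], 'tau': [-0.014, -41.901, 25.674, 0.801, -0.002, -0.0], 'position': [0.434, 0.279, 0.155], 'orientation': [-0.447, 0.548, 0.447, 0.548], 'wrist_force': [0.29, -0.044, 0.059], 'wrist_torque': [0.001, 0.011, -0.009], 'grip_width': 0.001}
```

View pics/a.png

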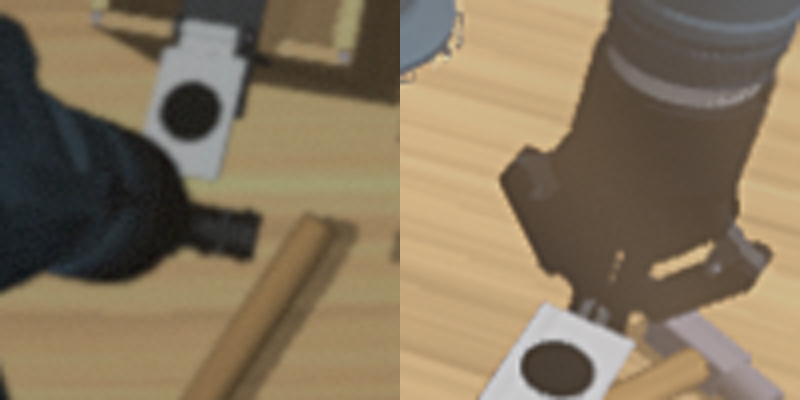

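The closed fingers stand in front of the tag's free edge, centred on it and not touching. I approach slowly and watch the force.

Call:
jog_arm:
  commands:
    - [[-4,-3,0,0],[-4,-3,0,0],[-4,-2,0,0],[0,-2,0,0],[0,-1,0,0]]

```text
clock: 4.1
position: [0.4449, 0.2771, 0.1675]
orientation: [-0.447, 0.547, 0.447, 0.548]
wrist_force: [-0.2, -0.5, -0.5]
grip_width: -0.001
```

Call:
jog_arm:
  commands:
    - [[0,-1,0,0],[0,-1,0,0],[0,-1,0,0],[-1,-1,0,0],[-1,0,0,0]]

```text
clock: 4.72
position: [0.4485, 0.2763, 0.1693]
orientation: [-0.447, 0.548, 0.447, 0.548]
wrist_force: [-0.8, 0.6, -0.8]
grip_width: -0.001
```

Call:
jog_arm:
  commands:
    - [[0,-1,0,0],[-1,-1,0,0],[-2,-1,0,0],[-2,-0.5,0,0],[-2,-0.5,0,0]]

```text
clock: 5.35
position: [0.4499, 0.2759, 0.1756]
orientation: [-0.446, 0.549, 0.449, 0.546]
wrist_force: [-6.6, 2.7, 0.9]
grip_width: -0.002
```

```bash
cat > look.py <<'E'
import sys
from h import *
o=env.get_obs();print(o["clock"],np.round(o["position"],4),np.round(o["wrist_force"],2))
b=tuple(map(int,sys.argv[2:6])) if len(sys.argv)>2 else (340,130,480,270)
c=env.camera("scene")
for d in env.spot_point(c,"tag_bare_edge")[:2]: print(d)
save(c,sys.argv[1],b,4)
# predicted edge pixels by theta
P=np.array([.538,.259,.165]);e=np.array([np.cos(-.2),np.sin(-.2),0])
for th in np.arange(0,3.2,.2): print(round(th,1),proj(c,P+.08*(-np.cos(th)*e+np.array([0,0,np.sin(th)])))[0].round(0),end=" ")
E
python3 look.py b.png
```

```text
5.35 [0.4499 0.2759 0.1756] [-6.63  2.68  0.88]
{'uv': [418.1, 209.4], 'confidence': 0.73}
0.0 [415. 214.] 0.2 [417. 208.] 0.4 [418. 204.] 0.6 [418. 201.] 0.8 [417. 199.] 1.0 [415. 198.] 1.2 [413. 200.] 1.4 [410. 203.] 1.6 [406. 208.] 1.8 [401. 214.] 2.0 [396. 222.] 2.2 [391. 230.] 2.4 [386. 239.] 2.6 [382. 248.] 2.8 [379. 256.] 3.0 [376. 263.]
```

View pics/b.png

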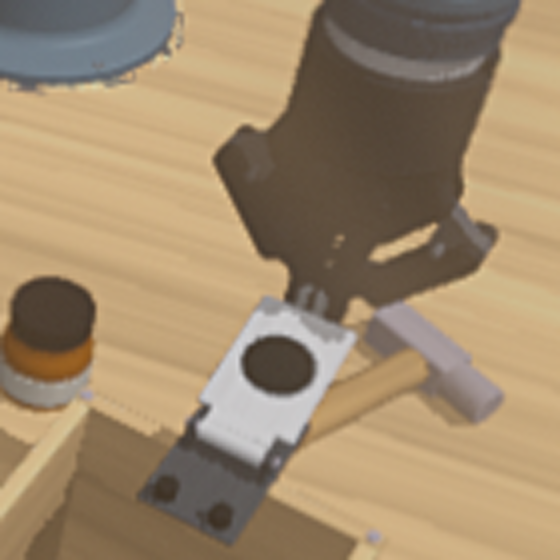

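The finger presses on the middle of the free edge at about (418,209). The tag is still near its starting angle. I keep that preload and move up.

Call:
jog_arm:
  commands:
    - [[-2,-0.5,0,0],[-2,-0.5,0,0],[-2,-0.5,0,0],[-1,0,0,0],[0,0,0,0]]

```text
clock: 6.08
position: [0.4518, 0.2756, 0.183]
orientation: [-0.446, 0.548, 0.449, 0.546]
wrist_force: [-7.3, 2.1, 1.7]
grip_width: -0.002
```

```bash
python3 look.py c.png | head -3
```

```text
6.075 [0.4518 0.2756 0.183 ] [-7.34  2.13  1.67]
{'uv': [418.8, 206.6], 'confidence': 0.75}
0.0 [415. 214.] 0.2 [417. 208.] 0.4 [418. 204.] 0.6 [418. 201.] 0.8 [417. 199.] 1.0 [415. 198.] 1.2 [413. 200.] 1.4 [410. 203.] 1.6 [406. 208.] 1.8 [401. 214.] 2.0 [396. 222.] 2.2 [391. 230.] 2.4 [386. 239.] 2.6 [382. 248.] 2.8 [379. 256.] 3.0 [376. 263.]
```

The network puts the edge at row 206.6, which means θ≈0.27. The TCP advance gives θ≈0.28, so the two agree and the tag is turning under about 7 N. I follow the arc.

Call:
jog_arm:
  commands:
    - [[-6,-2,0,0],[-6,-2,0,0],[-5,-3,0,0],[-5,-3,0,0],[-5,-3.5,0,0]]

```text
clock: 6.8
position: [0.4668, 0.2729, 0.2108]
orientation: [-0.447, 0.547, 0.448, 0.548]
wrist_force: [-2.8, 1.9, 1.7]
grip_width: 0.0
```

```bash
python3 look.py d.png | head -2
```

```text
6.8 [0.4668 0.2729 0.2108] [-2.78  1.88  1.68]
{'uv': [417.3, 199.1], 'confidence': 0.64}
```

Call:
jog_arm:
  commands:
    - [[-5,-5,0,0],[-5,-5.5,0,0],[-4,-6,0,0],[-4,-6,0,0],[-3,-6.5,0,0]]

```text
clock: 7.52
position: [0.4964, 0.2665, 0.2314]
orientation: [-0.447, 0.548, 0.447, 0.548]
wrist_force: [-1.1, 0.7, -0.1]
grip_width: -0.001
```

```bash
python3 look.py e.png | head -2
```

```text
7.525 [0.4964 0.2665 0.2314] [-1.05  0.68 -0.07]
{'uv': [412.9, 202.7], 'confidence': 0.64}
```

View pics/e.png

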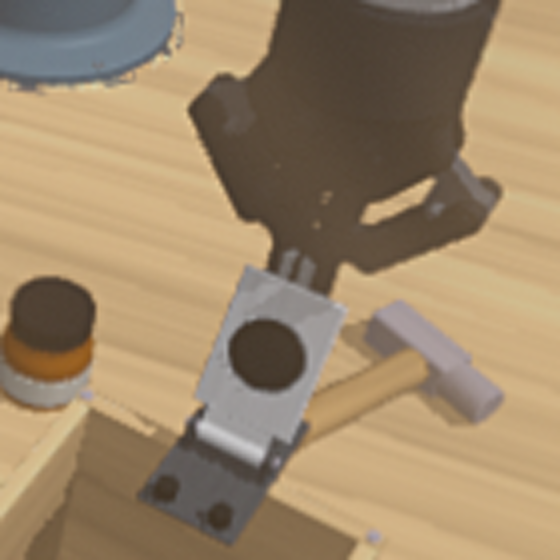

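The tag stands at θ≈1.17, with the free edge at about (413,203) and the fingers behind it. Next I bring it upright.

Call:
jog_arm:
  commands:
    - [[-3,-6,0,0],[-3,-6,0,0],[-3,-6,0,0],[-3,-6,0,0],[-3,-6,0,0]]

```text
clock: 8.25
position: [0.5254, 0.2607, 0.2465]
orientation: [-0.447, 0.548, 0.447, 0.548]
wrist_force: [-0.5, 0.2, 0.3]
grip_width: -0.003
```

```bash
python3 look.py f.png | head -2
```

```text
8.25 [0.5254 0.2607 0.2465] [-0.45  0.22  0.28]
{'uv': [408.2, 208.2], 'confidence': 0.66}
```

The tag is upright (θ≈1.57). I now push it over with the fingertips along the computed arc.

Call:
jog_arm:
  commands:
    - [[0,-7,0,0],[1,-7.5,0,0],[2,-6,0,0],[2,-6.5,0,0],[3,-5.5,0,0]]

```text
clock: 8.98
position: [0.5574, 0.2541, 0.2381]
orientation: [-0.447, 0.548, 0.447, 0.548]
wrist_force: [-0.2, 0.8, 0.6]
grip_width: 0.002
```

```bash
python3 look.py g.png | head -2
```

```text
8.975 [0.5574 0.2541 0.2381] [-0.24  0.85  0.57]
{'uv': [397.3, 226.7], 'confidence': 0.63}
```

View pics/g.png

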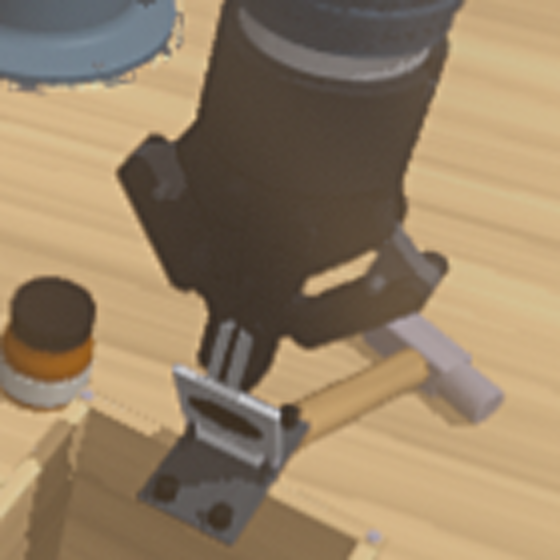

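The tag leans back at θ≈2.1 with the fingertips behind it, and the force is low. I continue.

Call:
jog_arm:
  commands:
    - [[2.5,-5.5,0,0],[4,-5,0,0],[4.5,-5,0,0],[5,-4,0,0],[5,-4,0,0]]

```text
clock: 9.7
position: [0.5801, 0.2495, 0.2169]
orientation: [-0.447, 0.548, 0.447, 0.548]
wrist_force: [0.3, 0.3, -0.7]
grip_width: -0.001
```

Call:
jog_arm:
  commands:
    - [[5.5,-3,0,0],[6,-3,0,0],[6,-2,0,0],[5,-1.5,0,0],[3,-0.5,0,0]]

```text
clock: 10.32
position: [0.5896, 0.2475, 0.1914]
orientation: [-0.447, 0.548, 0.447, 0.547]
wrist_force: [-0.5, 0.5, 1.2]
grip_width: 0.001
```

```bash
python3 look.py i.png 320 180 460 320| head -2
```

```text
10.325 [0.5896 0.2475 0.1914] [-0.48  0.46  1.23]
0.0 [415. 214.] 0.2 [417. 208.] 0.4 [418. 204.] 0.6 [418. 201.] 0.8 [417. 199.] 1.0 [415. 198.] 1.2 [413. 200.] 1.4 [410. 203.] 1.6 [406. 208.] 1.8 [401. 214.] 2.0 [396. 222.] 2.2 [391. 230.] 2.4 [386. 239.] 2.6 [382. 248.] 2.8 [379. 256.] 3.0 [376. 263.]
```

View pics/i.png

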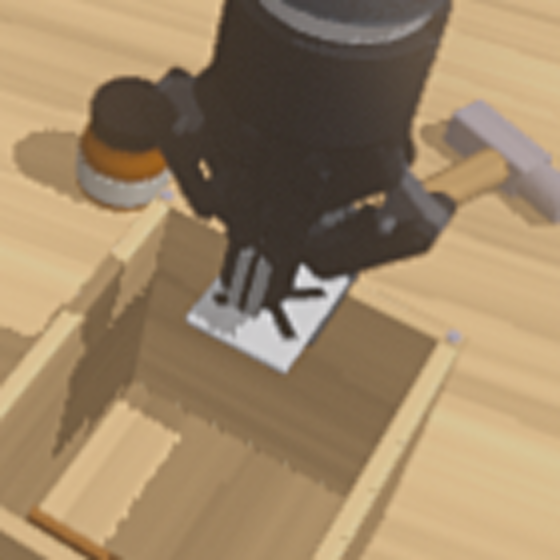

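The tag is nearly flat with the cross face up. I press it softly down onto the stop.

Call:
jog_arm:
  commands:
    - [[2,0,0,0],[2,0,0,0],[1,0,0,0],[1,0,0,0],[0,0,0,0]]

```text
clock: 11.05
position: [0.5896, 0.2476, 0.1858]
orientation: [-0.447, 0.548, 0.447, 0.548]
wrist_force: [0.1, -1.1, 0.1]
grip_width: 0.003
```

Call:
jog_arm:
  commands:
    - [[1,0,0,0],[1,0,0,0],[1,0,0,0],[0,0,0,0],[0,0,0,0]]

```text
clock: 11.68
position: [0.5897, 0.2476, 0.184]
orientation: [-0.448, 0.547, 0.447, 0.548]
wrist_force: [-1.1, -0.6, 5.7]
grip_width: -0.001
```

The TCP stopped at z = 0.184 with 5.7 N, exactly the height predicted for the stop. I lift off and move clear.

Call:
jog_arm:
  commands:
    - [[-2,0,0,0],[-5,0,0,0],[-15,0,0,0],[-25,0,0,0],[-30,0,0,0]]

```text
clock: 12.3
position: [0.5895, 0.2475, 0.2611]
orientation: [-0.447, 0.548, 0.447, 0.548]
wrist_force: [0.8, 0.2, 0.7]
grip_width: 0.003
```

Call:
jog_arm:
  commands:
    - [[-10,35,0,0],[0,40,0,0],[0,40,0,0],[0,40,0,0],[0,0,0,0]]

```text
clock: 12.92
position: [0.4355, 0.2789, 0.2712]
orientation: [-0.448, 0.547, 0.448, 0.547]
wrist_force: [0.6, 0.2, 0.5]
grip_width: -0.001
```

```bash
python3 look.py j.png 320 180 460 320|head -3; python3 - <<'E'
from h import *
c=env.camera("scene"); save(c,"end.png")
for t in ["jar","hammer","brush","tag_sheets_edge","tag_rondels_edge"]: print(t,env.spot_point(c,t)[:1])
E
```

```text
12.925 [0.4355 0.2789 0.2712] [0.6  0.21 0.55]
{'uv': [376.9, 269.8], 'confidence': 0.6}
{'uv': [394.3, 241.6], 'confidence': 0.59}
jar [{'uv': [352.9, 227.2], 'confidence': 0.61}]
hammer [{'uv': [414.5, 238.6], 'confidence': 0.75}]
brush [{'uv': [241.5, 187.6], 'confidence': 0.6}]
tag_sheets_edge []
tag_rondels_edge [{'uv': [296.1, 189.8], 'confidence': 0.75}]
```

View pics/end.png

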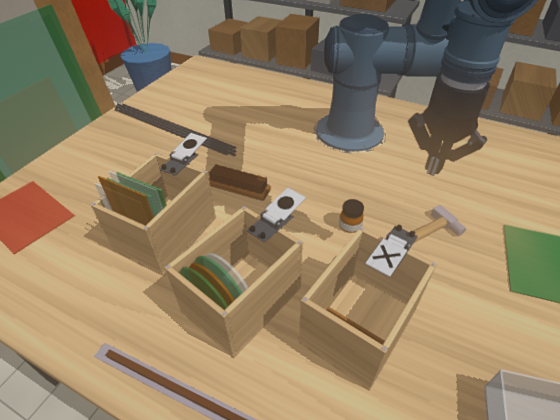

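The tag lies flat over the empty crate with the cross up, at (386,257) with its edge at (377,270). Everything else looks unmoved, and the gripper is clear at (435,165).

```bash
python3 -c "
from bench import env
print(env.sign_off())"
```

```text
the job is handed in; nothing more can be done
None
```

I flipped the empty crate's tag right over, so it now lies flat back over the crate with the cross face up, and handed the job in at about 13 s. I raised it by its free edge with the closed fingertips. The highest wrist-force reading was about 7.6 N while raising it, taken between moves rather than continuously.

**Last checks:**
- **Tag flat:** pressing it onto the stop gave 5.7 N at TCP height 0.184 m, the height I had worked out for flat. The network places the free edge at (377, 270) in the final picture, at or past where I expected it at 3.0 rad.
- **Other tags:** both show the disc face up and still lie forward in the final picture. The network missed the tag edge on the crate with the rectangular sheets this time, so I checked that one only by eye.
- **Brush, jar and hammer:** they look unmoved by eye. The network's points for them are within 2–5 pixels of the first ones.
- **Robot:** the gripper finished clear of everything, with the wrist force reading only noise (about 0.8 N).

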